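# Start the hand nut by feel and clamp a battery pack for its test

## Robot

A 7-joint arm with a two-finger parallel gripper is mounted at the origin on a cart in front of the work surface, level with it; the furniture and walls round the work are solid. World frame = base frame: x ahead of the robot, y to its left, z up, the work surface at z = 0. Lengths are in m, angles in rad, forces in N, time in s.
With the tool pointing down it reaches from about 0.4 to 0.85 m from the base axis. Payload 10.4 kg.
Tool frame: the origin (TCP) lies on the centre line of the jaws, within the pads' length; the fingertips stand 11 mm ahead of it and the grasp point (between the pads) lies 8 mm behind it (tip_reach is the distance from the TCP to the fingertips, in m); z points along the fingers, y is the line along which they close (so a half turn about z gives the same grasp; the last joint's range is limited). The gripper opens to 85 mm and grips with 20 to 120 N. Pads are 22 mm wide; open, the fingers measure 114 mm over their backs; the gripper's body (76 mm by 85 mm) begins 54 mm behind the grasp point. The pads swing forward as they close: fully open they stand 13 mm farther back than shut.
Start: joints at [-1.256, 0.332, -0.065, 1.46, 0.022, 1.35, -0.088], TCP at [0.207, 0.59, 0.211] pointing down, gripper open.
Joint ranges: [-2.6, 2.6], [-0.5, 2.12], [-1.47, 1.34], [0.16, 2.42], [-1.27, 4.41], [0.06, 2.06], [-2.6, 2.6]. Speed limits (rad/s): [2.22, 2.22, 2.79, 2.79, 3.14, 3.14, 3.14].

## Interface

Orientations are given as a unit quaternion [x, y, z, w].
In Python, from workcell import get_obs, camera, hand_in, tip_reach gives the robot as it stands. The module is installed in compiled form; this text tells all that it offers.
- The arm moves only by the tool move_arm, never from a script. Its argument "plan" is a list of rows, each an object with "delta_pos": the shift along the tool's x, y, z in shares of 0.5 m (1.0 is 0.5 m), a list of three; "turn": the turn, a rotation vector about the tool's x, y, z in parts of the range, where 1.0 means 180 degrees, a list of three; "fingers": the closure, from 0 (fully open) to 1 (shut). A call has 1 to 12 rows; each row is the pose to reach, as a shift and turn from the pose commanded when the call began, along the tool's axes at that moment; what a row does not reach only later rows make up. A row lasts 1/8 s, in which the tool goes at most 62.5 mm and 10.7 degrees, less where a joint would pass 70% of its speed; a pose out of reach is approached as far as the arm can. A shift or turn number past 1, either way, is cut back to 1. A call with a gripper value outside its range is refused whole. The fingers move at their own pace and stop on an object; "force" is the grip in N (left out, the last holds). Time passes only in rows, so rows that repeat a pose let the fingers close. It gives the time, the measured TCP pose, the force, the opening and the grip force at its end, in the units of the state.
- get_obs(): the state, without advancing time (a new reading comes with each control period).
- camera(name): name is "scene" or "top"; returns a dict with "color" (384x512x3 uint8, red, green, blue), "range_z" (384x512 float32, m along the optical axis (not along the pixel's ray), 0 where there is no reading), "fx", "fy", "cx", "cy" (pixels), "R" (3x3) and "t" (3): a world point X has camera coordinates R X + t. Camera axes: x right, y down, z forward; pixel columns grow to the right and rows downward; lengths in m; the calibration is good to about 2 mm. A picture is of the moment at which its call begins.
- hand_in(): hands the job in; it is judged then, once.
The state is a dict: "clock": time; "joint_pos": joint angles; "joint_velocities": joint speeds; "tau": joint torques, N m; "position": TCP position; "ee_rot": TCP orientation; "ft_force": force on the tool from outside, world axes, zero at the start; "torque": the same for the moment, N m; "grip_width": opening from 0.0 (shut) to 1.0 (fully open); "grasp_force": force on a finger pad.
Only numpy, scipy, OpenCV 4.12 (cv2) and the standard library are available. Lean on these libraries where they do the work, as an engineer would, in place of code of your own. Each camera call takes 0.05 s, during which the arm holds its last target. There are 200 camera calls.

## Task

Clamp the battery pack for its test: swing the clamp strap clockwise over the pack until it stands against its stop. The hand nut only sits loose on the end of the stud, so turn it backward (anticlockwise), pressing only lightly, until you feel it drop over the start of the thread, and only then run it forward (clockwise), regripping as needed, until the strap's sprung pad holds the pack finger-tight, about a quarter turn after the pad first touches it. Let go and leave the things around it where they are.

Things in the scene. Friction and masses are not known exactly. Their poses are not given: they have to be found in the camera images.
- fixture: pack clamp screwed to the bench: grey steel base plate 124 x 152 x 12 mm with a black bed for the pack. Origin on the underside of the plate, straight below the stud's axis; z up; its y axis points from the stud to the middle of the bed, which lies 66 mm away.
- stud: fixed upright steel stud on the fixture's origin, same origin height. Coarse right-hand thread: 24 mm outside, 8 mm pitch, about 2 turns, square blunt start at its upper end, 72.5 mm above the origin. Its turn about z is arbitrary and the thread start is hidden inside the nut, so poses do not tell where the start is.
- stud_top (a point): tip of the stud's plain pilot, 15 mm thick, 106.5 mm above the stud's origin; it guides the nut. Turned anticlockwise, the nut climbs 8 mm a turn and passes the thread start after 25 to 190 degrees; unless held up it then drops about 7 mm onto the next turn of thread: started and square, its origin about 63.5 mm above the stud's. Do not turn it back over 40 degrees past that.
- nut: loose round steel hand nut, knurled, 36 mm across, 36 mm high (flange at the foot 39 mm, 4 mm high), 0.12 kg, open at the top so that the pilot shows. Origin in the middle of its underside, z up. At the start it sits on the blunt end of the thread, its origin 66 to 72 mm above the stud's, tilted up to about 5 degrees.
- nut_mark (a point): unmarked point on the nut's lower rim, 18 mm out along its x axis: shows its turn, not where its thread starts. Once dropped, clockwise turning draws the nut down 8 mm a turn with 1.5 mm of axial play: pulled up, its origin is 65 mm above the stud's at the thread start; at 63 mm it meets the strap, at 62 mm the pad meets the pack. Dry steel, friction about 0.6.
- swing (a joint): swing of the strap about the stud, rad: 0 = over the pack and against its stop post, positive = swung anticlockwise (from above) away from it; starts between 0.8 and 1.2. Light friction (0.03 N m) holds it where it is left; tightening the nut drags it towards the stop.
- strap_handle (a point): on the axis of the upright black handle post near the strap's free end, 20 mm above the strap's top face; post 12 mm thick, 33 mm high, 96 mm from the stud's axis. Strap: dark steel bar 24 mm wide, 10 mm thick, top face 63 mm above the fixture's origin, held up by a soft lift spring (3 N, 0.2 N per mm) that the nut pushes down.
- pad: sprung pad under the strap, rubber foot 26 mm across, 66 mm from the stud's axis; 1 mm above the pack until the nut pushes the strap down. Its spring gives 5.5 N per mm (6 mm of travel), so a quarter turn of the nut after the first touch makes about 11 N. Origin on the stud's axis at the fixture's base, not at the foot.
- pack: black battery pack 88 x 37 x 30 mm, 0.29 kg, lying loose in the bed under the pad, 1.5 mm of room at each side. Origin in the middle of its underside.
- bed (a point): middle of the bed's floor, 66 mm from the stud's axis, 12 mm above the bench.
- plug: small yellow plug with tape on it, bystander, 23 x 24 x 10 mm.
- foam: white foam block beside the fixture, bystander, 45 x 56 x 24 mm.
Things that resemble listed ones, but are neither listed nor needed, are in the scene too. Leave any green or yellow look-alike of the nut alone.

How it is judged:
On the way, in this order (a step that is already met when the one before it is completed fails the run):
1. the strap is swung over the pack, against its stop (value of joint swing below 0.08 rad), for 0.2 s.
2. the nut has dropped over the thread start and sits square: its underside more than 7.7 mm below the thread's upper end (z of nut in the frame of stud below 0.0648 m and angle between nut's own z axis and vertical below 0.12 rad), for 0.2 s.
At the end, for the whole second after the job is handed in: The strap is against its stop (within 0.08 rad), the nut sits square on the thread (within 6 degrees), more than 10 mm below the thread's upper end, and is at rest; the pad presses the pack with 4 to 18 N; the pack lies in its bed within 6 mm (value of joint swing below 0.08 rad and contact force between pad and pack between 4 and 18 N and z of nut in the frame of stud below 0.062 m and angle between nut's own z axis and vertical below 0.1 rad and angular speed of nut below 0.2 rad/s and horizontal distance between pack and bed below 0.006 m); the robot touches nothing.
It fails at once if the nut is wound forward on the end of the stud (45 degrees or more) before it has dropped, or turned back more than 45 degrees past the drop (x of nut_mark in the frame of stud above 0.01379 m and z of nut in the frame of stud between 0.0635 and 0.0765 m).
It fails at once if the nut is forced on the stud's thread with more than 35 N (contact force between nut and stud above 35 N).
It fails at once if the pack is squeezed with more than 22 N (contact force between pad and pack above 22 N).
It fails at once if a loose bystander (foam block, plug) is moved more than 3 cm (distance of any of plug, foam from where it was at the start of the episode above 0.03 m).
It also fails if it takes over 64 s, if anything falls off the work surface, if the arm or the gripper's body presses on something with over 40 N, if the wrist force passes 120 N, or if a joint passes its speed limit or range.

## Working session

There is one attempt and no reset: what is moved stays moved. The work goes in short steps, Python scripts to look and compute and a tool call to move; the robot and the scene stay as the last step left them, time stands still between calls to the robot, and variables do not carry over. Pictures are saved under pics/ and viewed, at most 10 in all, crops included, and the job is handed in when it is done.

Besides the shell and the picture viewer there is one more tool, called after ">>>" in YAML: its name, and indented under it one key for each argument. move_arm: Moves the arm, as the interface text tells. Its arguments: {"type":"object","properties":{"plan":{"type":"array","items":{"type":"object","properties":{"delta_pos":{"type":"array","items":{"type":"number"}},"turn":{"type":"array","items":{"type":"number"}},"fingers":{"type":"number"}}}},"force":{"type":"number"}},"required":["plan"]}

```bash
mkdir -p pics; cat > h.py <<'E'
import numpy as np,cv2
from workcell import get_obs,camera,hand_in,tip_reach
def world(c,u,v,z=None):
    d=c["range_z"][int(v),int(u)]
    r=np.array([(u-c["cx"])/c["fx"],(v-c["cy"])/c["fy"],1.])
    o=-c["R"].T@c["t"]; w=c["R"].T@r
    return o+w*(d if z is None else (z-o[2])/w[2])
def cloud(c):
    v,u=np.mgrid[:384,:512]; d=c["range_z"]
    p=np.stack([(u-c["cx"])/c["fx"]*d,(v-c["cy"])/c["fy"]*d,d],-1)
    w=(p-c["t"])@c["R"]; w[d==0]=np.nan
    return w
E
python3 - <<'E'
from h import *
o=get_obs();print(o,tip_reach)
ims=[]
for n in("scene","top"):
    c=camera(n);np.savez(n+".npz",**c);ims.append(c["color"][...,::-1]);print(n,c["fx"],-c["R"].T@c["t"],c["R"].round(2).tolist())
cv2.imwrite("pics/s.png",ims[0]);cv2.imwrite("pics/t.png",ims[1])
E
```

```text
{'clock': 0.0, 'joint_pos': array([-1.25559365,  0.33288258, -0.06471567,  1.46093957,  0.02159513,
        1.34989742, -0.0885079 ]), 'joint_velocities': array([ 6.68625644e-04,  3.23079243e-05, -9.67804803e-04, -3.50370216e-04,
        2.68796525e-04,  6.53837704e-04, -9.16840692e-04]), 'tau': array([ 1.38843880e-04, -6.25450373e+01,  4.91252658e-02, -3.91591287e+01,
        1.61745551e-02,  1.00740461e-02, -2.16354431e-05]), 'position': array([0.20699609, 0.58929857, 0.21031013]), 'ee_rot': array([ 1.68086168e-01,  9.85772047e-01, -7.09765470e-04, -9.24623510e-05]), 'ft_force': array([0.15693666, 0.78237535, 0.71118211]), 'torque': array([ 0.02499805, -0.02053977,  0.00084376]), 'grasp_force': 0.0, 'grip_width': 0.9959477555327302} 0.011
scene 431.9379766210841 [-0.10144295 -0.74698994  0.66123248] [[0.64, -0.76, -0.01], [-0.44, -0.36, -0.82], [0.63, 0.53, -0.57]]
top 373.31944246521783 [ 0.35004423 -0.21687989  0.98109822] [[0.03, -1.0, -0.0], [-0.97, -0.03, -0.22], [0.22, 0.01, -0.97]]
```

View pics/s.png

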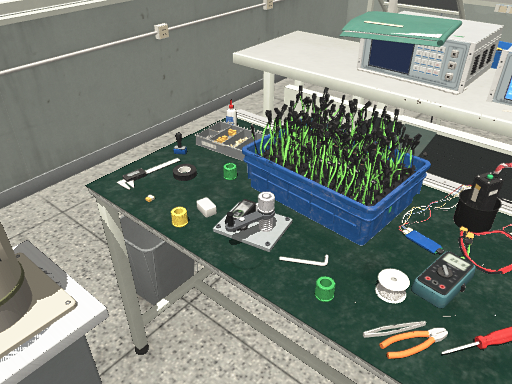

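View pics/t.png

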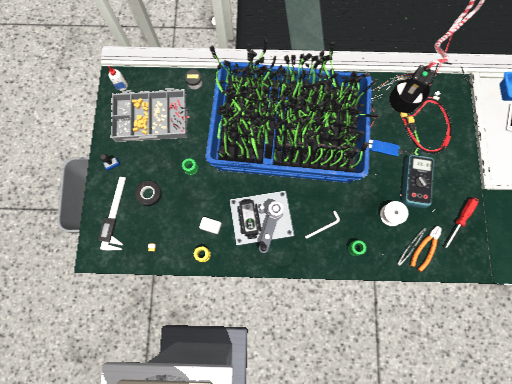

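The scene view shows the grey fixture with the steel nut at about (266,203). In the top view the nut is at (274,209), the pack at (249,217) and the strap end near (265,245). The green and yellow ring nuts at top (190,166), (202,254) and (359,247) are look-alikes, so I'll leave them alone. The grey knurled one on the fixture's stud is the one meant. I'll confirm that in a crop and measure.

```bash
python3 - <<'E'
from h import *
c=dict(np.load("top.npz"));s=dict(np.load("scene.npz"))
a=cv2.resize(c["color"][180:265,215:310,::-1],None,fx=5,fy=5,interpolation=cv2.INTER_CUBIC)
b=cv2.resize(s["color"][180:255,205:300,::-1],None,fx=3,fy=3,interpolation=cv2.INTER_CUBIC)
im=np.zeros((425,475+285,3),np.uint8);im[:425,:475]=a;im[:225,475:]=b;cv2.imwrite("pics/c.png",im)
for n,q,box in(("top",c,(180,265,215,310)),("scene",s,(180,255,205,300))):
    w=cloud(q);m=np.zeros(w.shape[:2],bool);m[box[0]:box[1],box[2]:box[3]]=1
    print(n)
    for lo,hi in((.095,.115),(.075,.095),(.055,.07),(.036,.05),(.006,.016)):
        k=m&(w[...,2]>lo)&(w[...,2]<hi);vs,us=np.nonzero(k);P=w[k]
        if len(P):print(lo,len(P),"px",us.mean().round(1),vs.mean().round(1),"min",P.min(0).round(3),"max",P.max(0).round(3),"mean",P.mean(0).round(4))
    k=(m&(w[...,2]>.07));P=w[k]
    lab,L=cv2.connectedComponents(k.astype(np.uint8))
    for i in range(1,lab):
        P=w[L==i]
        print(i,len(P),P.min(0).round(3),P.max(0).round(3),np.median(P,0).round(4))
# plate corners from top: points at z 6..16mm min area rect
w=cloud(c);k=np.zeros((384,512),bool);k[185:250,225:300]=1
k&=(w[...,2]>.007)
P=w[k&(w[...,2]<.02)][:,:2].astype(np.float32)
r=cv2.minAreaRect(P*1000);print("plate",r)
E
```

```text
top
0.095 179 px 274.2 211.2 min [ 0.431 -0.275  0.095] max [ 0.546 -0.224  0.111] mean [ 0.5212 -0.2535  0.1033]
0.075 55 px 271.7 221.5 min [ 0.431 -0.273  0.075] max [ 0.541 -0.224  0.095] mean [ 0.499  -0.2487  0.0881]
0.055 350 px 267.7 230.9 min [ 0.426 -0.275  0.057] max [ 0.542 -0.219  0.07 ] mean [ 0.4791 -0.2401  0.0629]
0.036 493 px 248.6 217.2 min [ 0.472 -0.227  0.036] max [ 0.562 -0.165  0.049] mean [ 0.5158 -0.1911  0.0418]
0.006 1468 px 262.6 217.2 min [ 0.448 -0.35   0.006] max [ 0.606 -0.104  0.016] mean [ 0.5225 -0.2271  0.0119]
1 217 [ 0.51  -0.275  0.07 ] [ 0.546 -0.237  0.111] [ 0.5266 -0.2552  0.103 ]
2 2 [ 0.467 -0.236  0.07 ] [ 0.47  -0.233  0.072] [ 0.4688 -0.2346  0.0713]
3 1 [ 0.465 -0.241  0.07 ] [ 0.465 -0.241  0.07 ] [ 0.4654 -0.2408  0.0703]
4 29 [ 0.431 -0.236  0.092] [ 0.443 -0.224  0.099] [ 0.4362 -0.2289  0.0948]
scene
0.095 208 px 267.0 196.7 min [ 0.429 -0.283  0.095] max [ 0.63  -0.225  0.111] mean [ 0.5297 -0.2598  0.1019]
0.075 257 px 269.3 199.5 min [ 0.429 -0.282  0.075] max [ 0.635 -0.215  0.095] mean [ 0.5444 -0.2566  0.0858]
0.055 603 px 258.9 209.8 min [ 0.424 -0.282  0.055] max [ 0.639 -0.17   0.07 ] mean [ 0.5242 -0.2428  0.062 ]
0.036 560 px 256.2 204.6 min [ 0.452 -0.281  0.036] max [ 0.643 -0.127  0.05 ] mean [ 0.5551 -0.2077  0.0424]
0.006 1287 px 258.2 227.9 min [ 0.447 -0.31   0.006] max [ 0.653 -0.106  0.016] mean [ 0.5178 -0.2436  0.0116]
1 155 [ 0.618 -0.283  0.07 ] [ 0.637 -0.205  0.111] [ 0.6268 -0.2601  0.087 ]
2 322 [ 0.507 -0.276  0.07 ] [ 0.547 -0.241  0.108] [ 0.5189 -0.2635  0.0961]
3 65 [ 0.429 -0.239  0.07 ] [ 0.445 -0.224  0.096] [ 0.4333 -0.2332  0.0883]
plate ((530.430908203125, -220.51504516601562), (139.78065490722656, 151.921142578125), 10.81571102142334)
```

View pics/c.png

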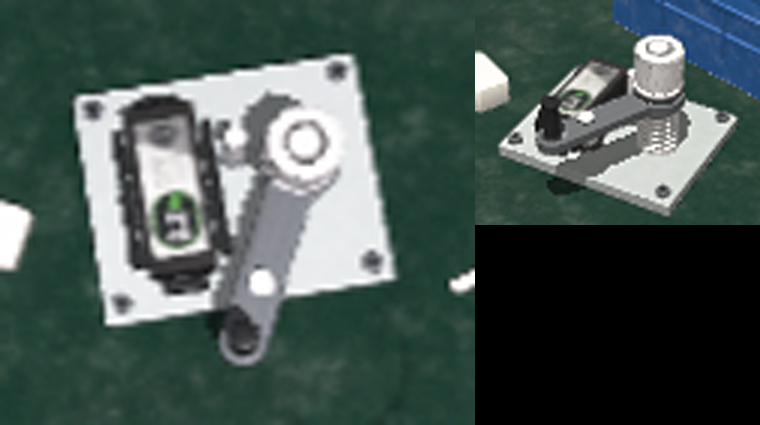

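The crop shows the steel nut and its pilot at crop (300,143) on the stud, the handle at (242,335), the pack at (168,187) and the stop post at (235,140). The numbers agree: stud ≈ (0.528,-0.257), handle ≈ (0.437,-0.2295), radius 94 mm against 96. The bed lies at 100.4° and 67 mm from the stud, and the swing is about 1.10 rad.

The rows are not in the units I measure in: shifts go in shares of 0.5 m and turns go in shares of 180 degrees. I convert before sending: -0.5 m / 0.5 = -1, -0.45 m / 0.5 = -0.9.

>>> move_arm:
  plan:
    - {"delta_pos": [-0.1,-0.068,0],"turn": [0,0,0],"fingers": 0.55}
    - {"delta_pos": [-0.2,-0.134,0],"turn": [0,0,0],"fingers": 0.55}
    - {"delta_pos": [-0.3,-0.2,0],"turn": [0,0,0],"fingers": 0.55}
    - {"delta_pos": [-0.4,-0.268,0],"turn": [0,0,0],"fingers": 0.55}
    - {"delta_pos": [-0.5,-0.334,0],"turn": [0,0,0],"fingers": 0.55}
    - {"delta_pos": [-0.6,-0.4,0],"turn": [0,0,0],"fingers": 0.55}
    - {"delta_pos": [-0.7,-0.468,0],"turn": [0,0,0],"fingers": 0.55}
    - {"delta_pos": [-0.8,-0.54,0],"turn": [0,0,0],"fingers": 0.55}
    - {"delta_pos": [-0.82,-0.66,0],"turn": [0,0,0],"fingers": 0.55}
    - {"delta_pos": [-0.84,-0.78,0],"turn": [0,0,0],"fingers": 0.55}
    - {"delta_pos": [-0.86,-0.9,0],"turn": [0,0,0],"fingers": 0.55}
    - {"delta_pos": [-0.9,-1,0],"turn": [0,0,0],"fingers": 0.55}

```text
clock: 1.6
position: [0.465, -0.0333, 0.211]
ee_rot: [0.168, 0.986, 0.0, -0.0]
ft_force: [1.9, 1.0, 1.0]
grip_width: 0.453
grasp_force: 0.0
```

To row units: -0.196 m / 0.5 = -0.392, -0.038 m / 0.5 = -0.076.

>>> move_arm:
  plan:
    - {"delta_pos": [-0.02,-0.1,0],"turn": [0,0,0],"fingers": 0.55}
    - {"delta_pos": [-0.04,-0.2,0],"turn": [0,0,0],"fingers": 0.55}
    - {"delta_pos": [-0.06,-0.3,0],"turn": [0,0,0],"fingers": 0.55}
    - {"delta_pos": [-0.076,-0.392,0.06],"turn": [0,0,0],"fingers": 0.55}
    - {"delta_pos": [-0.076,-0.392,0.12],"turn": [0,0,0],"fingers": 0.55}
    - {"delta_pos": [-0.076,-0.392,0.16],"turn": [0,0,0],"fingers": 0.55}
    - {"delta_pos": [-0.076,-0.392,0.16],"turn": [0,0,0],"fingers": 0.55}

```text
clock: 2.48
position: [0.4357, -0.2283, 0.1298]
ee_rot: [0.168, 0.986, -0.0, -0.002]
ft_force: [0.2, -0.3, 0.7]
grip_width: 0.448
grasp_force: 0.0
```

```bash
python3 - <<'E'
from h import *
ims=[]
for n,b in(("scene",(170,260,200,310)),("top",(180,270,215,325))):
    c=camera(n);ims.append(cv2.resize(c["color"][b[0]:b[1],b[2]:b[3],::-1],None,fx=3.5,fy=3.5,interpolation=cv2.INTER_CUBIC))
cv2.imwrite("pics/d.png",np.hstack(ims));print(get_obs()["position"])
E
```

```text
[ 0.43706918 -0.22873775  0.13164096]
```

View pics/d.png

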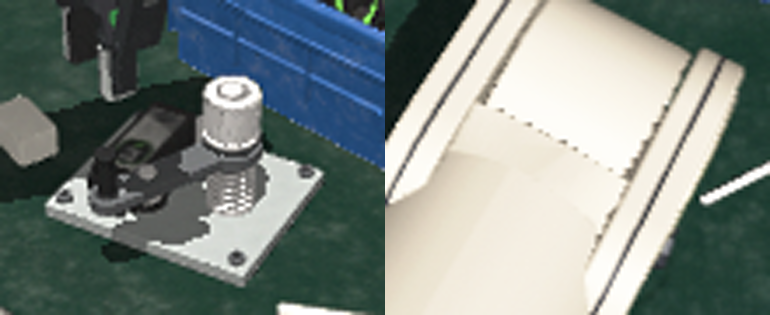

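The scene crop shows the open fingers above the handle post at (105,170). The strap is still swung away, and the top view is hidden by the arm. Next I'll lower onto the post as a loose cage and compute the arc.

To row units: 0.048 m / 0.5 = 0.096, 0.035 m / 0.5 = 0.07.

>>> move_arm:
  plan:
    - {"delta_pos": [0,0,0.04],"turn": [0,0,0],"fingers": 0.55}
    - {"delta_pos": [0,0,0.07],"turn": [0,0,0],"fingers": 0.55}
    - {"delta_pos": [0,0,0.096],"turn": [0,0,0],"fingers": 0.55}
    - {"delta_pos": [0,0,0.096],"turn": [0,0,0],"fingers": 0.75}
    - {"delta_pos": [0,0,0.096],"turn": [0,0,0],"fingers": 0.75}

```text
clock: 3.2
position: [0.4371, -0.2289, 0.0835]
ee_rot: [0.168, 0.986, -0.0, 0.0]
ft_force: [-0.3, -0.0, 0.0]
grip_width: 0.25
grasp_force: 0.0
```

```bash
python3 - <<'E'
from h import *
from scipy.spatial.transform import Rotation as R
o=get_obs();print(o["position"],o["ft_force"],o["grip_width"],o["grasp_force"])
Q=R.from_quat(o["ee_rot"]);S=np.array([.528,-.257])
for th in np.r_[163.2:88:-6]:
    a=np.radians(th);p=S+.096*np.array([np.cos(a),np.sin(a)])
    print(th.round(1),Q.inv().apply([*(p-[.437,-.2295]),0]).round(4),np.radians(163.2-th).round(3))
E
```

```text
[ 0.43713229 -0.22885137  0.08347659] [-0.30635995 -0.03992958  0.03515143] 0.25016303650006455 0.0
163.2 [ 0.0009 -0.0001 -0.    ] 0.0
157.2 [ 0.0009  0.01   -0.    ] 0.105
151.2 [-0.0003  0.02    0.    ] 0.209
145.2 [-0.0024  0.0298  0.    ] 0.314
139.2 [-0.0056  0.0393  0.    ] 0.419
133.2 [-0.0098  0.0485  0.    ] 0.524
127.2 [-0.0149  0.0571  0.    ] 0.628
121.2 [-0.0208  0.0652  0.    ] 0.733
115.2 [-0.0276  0.0726  0.    ] 0.838
109.2 [-0.0351  0.0793  0.    ] 0.942
103.2 [-0.0433  0.0851  0.    ] 1.047
97.2 [-0.052   0.0901  0.    ] 1.152
91.2 [-0.0613  0.0941  0.    ] 1.257
```

To row units: 0.0875 m / 0.5 = 0.175, 0.0726 m / 0.5 = 0.1452, 1.047 rad / 3.1416 = 0.3333.

>>> move_arm:
  plan:
    - {"delta_pos": [0.002,0.02,0],"turn": [0,0,0.0334],"fingers": 0.75}
    - {"delta_pos": [0,0.04,0],"turn": [0,0,0.0668],"fingers": 0.75}
    - {"delta_pos": [-0.0048,0.06,0],"turn": [0,0,0.1003],"fingers": 0.75}
    - {"delta_pos": [-0.0112,0.078,0],"turn": [0,0,0.1337],"fingers": 0.75}
    - {"delta_pos": [-0.02,0.097,0],"turn": [0,0,0.1671],"fingers": 0.75}
    - {"delta_pos": [-0.03,0.114,0],"turn": [0,0,0.2005],"fingers": 0.75}
    - {"delta_pos": [-0.042,0.13,0],"turn": [0,0,0.2333],"fingers": 0.75}
    - {"delta_pos": [-0.0552,0.1452,0],"turn": [0,0,0.2667],"fingers": 0.75}
    - {"delta_pos": [-0.07,0.158,0],"turn": [0,0,0.2998],"fingers": 0.75}
    - {"delta_pos": [-0.0866,0.17,0],"turn": [0,0,0.3333],"fingers": 0.75}
    - {"delta_pos": [-0.095,0.175,0],"turn": [0,0,0.3501],"fingers": 0.75}
    - {"delta_pos": [-0.095,0.175,0],"turn": [0,0,0.3501],"fingers": 0.75}

```text
clock: 4.7
position: [0.5112, -0.1618, 0.0835]
ee_rot: [0.658, 0.753, 0.0, 0.0]
ft_force: [-0.0, -0.4, -0.4]
grip_width: 0.245
grasp_force: 0.0
```

To row units: 0.005 m / 0.5 = 0.01, 0.004 m / 0.5 = 0.008.

>>> move_arm:
  plan:
    - {"delta_pos": [0,0.004,0],"turn": [0,0,0],"fingers": 0.75}
    - {"delta_pos": [0,0.008,0],"turn": [0,0,0],"fingers": 0.75}
    - {"delta_pos": [0,0.01,0],"turn": [0,0,0],"fingers": 0.75}
    - {"delta_pos": [0,0.01,0],"turn": [0,0,0],"fingers": 0.75}

```text
clock: 5.2
position: [0.5157, -0.1612, 0.0831]
ee_rot: [0.658, 0.753, 0.0, -0.0]
ft_force: [0.1, 0.3, -0.8]
grip_width: 0.248
grasp_force: 0.0
```

To row units: 0.003 m / 0.5 = 0.006, 0.002 m / 0.5 = 0.004.

>>> move_arm:
  plan:
    - {"delta_pos": [0,0.004,0],"turn": [0,0,0],"fingers": 0.75}
    - {"delta_pos": [0,0.006,0],"turn": [0,0,0],"fingers": 0.75}
    - {"delta_pos": [0,0.006,0],"turn": [0,0,0],"fingers": 0.75}

```text
clock: 5.58
position: [0.5187, -0.1608, 0.083]
ee_rot: [0.659, 0.753, -0.0, -0.0]
ft_force: [-0.3, -0.6, 0.4]
grip_width: 0.248
grasp_force: 0.0
```

```bash
python3 - <<'E'
from h import *
c=camera("scene");b=(160,260,190,310)
cv2.imwrite("pics/e.png",cv2.resize(c["color"][b[0]:b[1],b[2]:b[3],::-1],None,fx=6,fy=6,interpolation=cv2.INTER_CUBIC));o=get_obs();print(o["position"],o["ft_force"])
E
```

```text
[ 0.51860824 -0.1608485   0.08305563] [ 0.20926654  0.19024576 -0.28018697]
```

View pics/e.png

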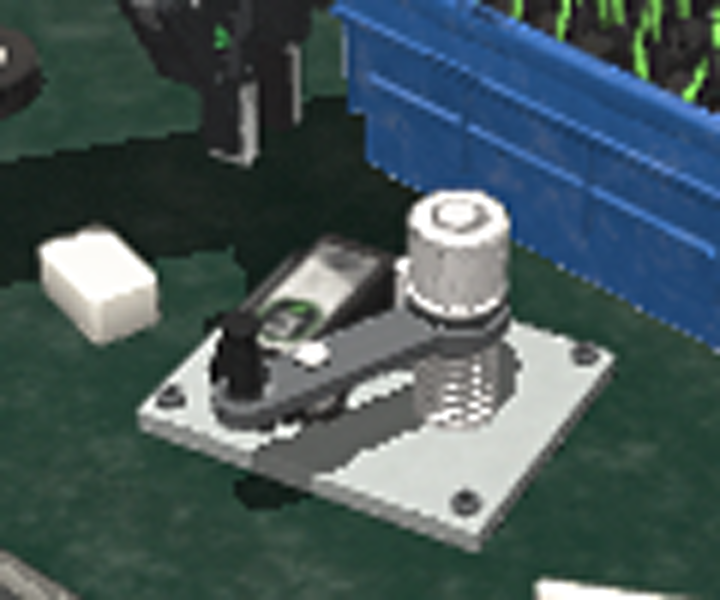

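The strap has not moved: the handle is still at crop (240,355) and the fingers stand at (230,150), behind and above it. I'll check where the fingers are in camera coordinates.

```bash
python3 - <<'E'
from h import *
c=camera("scene");w=cloud(c)
def pr(X):
    q=c["R"]@np.array(X)+c["t"];return (q[:2]/q[2]*[c["fx"],c["fy"]]+[c["cx"],c["cy"]]).round(1)
p=get_obs()["position"];print("tcp",p,pr(p),"tip",pr(p-[0,0,.011]),"handle",pr([.437,-.2295,.096]),pr([.528,-.257,.105]))
P=w[183:187,226:234].reshape(-1,3);print(np.nanmedian(P,0), c["range_z"][180:188,224:236:2].round(3))
print(w[186,231],w[184,229],w[176,240],w[165,230])
np.savez("s2.npz",**c)
E
```

```text
tcp [ 0.51860519 -0.16082678  0.08305605] [231.7 189.9] tip [231.8 193.7] handle [229.7 212.6] [265.9 195.3]
[ 0.50260873 -0.16975969  0.11070837] [[0.99  0.991 0.983 0.989 0.992 1.024]
 [0.993 0.99  0.987 0.992 0.996 1.217]
 [0.996 0.997 0.986 0.996 0.998 1.206]
 [0.994 0.997 0.992 0.998 0.996 1.209]
 [1.    0.996 0.994 1.    0.998 1.207]
 [1.194 1.008 0.996 0.997 1.001 1.195]
 [1.19  1.192 1.003 1.005 1.006 1.188]
 [1.189 1.189 1.191 1.002 1.192 1.195]]
[ 0.50371689 -0.17314583  0.10705258] [ 0.49998491 -0.17058981  0.11342491] [ 6.75923493e-01 -4.68345661e-02 -5.71965608e-04] [ 0.49821637 -0.17780589  0.16791373]
```

Measured tip height is about 0.106 m, but 0.072 m was implied by the reported TCP; the horizontal position agrees. The fingers really passed just over the post, which matches the zero force. I'll go back to the handle with the cage opened, then descend while checking.

To row units: -0.09 m / 0.5 = -0.18, -0.077 m / 0.5 = -0.154, -1.1 rad / 3.1416 = -0.3501.

>>> move_arm:
  plan:
    - {"delta_pos": [-0.016,-0.026,0],"turn": [0,0,-0.05],"fingers": 0.75}
    - {"delta_pos": [-0.032,-0.052,0],"turn": [0,0,-0.0999],"fingers": 0.75}
    - {"delta_pos": [-0.048,-0.078,0],"turn": [0,0,-0.1499],"fingers": 0.75}
    - {"delta_pos": [-0.066,-0.104,0],"turn": [0,0,-0.1999],"fingers": 0.7}
    - {"delta_pos": [-0.082,-0.128,0],"turn": [0,0,-0.2502],"fingers": 0.65}
    - {"delta_pos": [-0.098,-0.154,0],"turn": [0,0,-0.3002],"fingers": 0.6}
    - {"delta_pos": [-0.114,-0.18,0],"turn": [0,0,-0.3501],"fingers": 0.6}
    - {"delta_pos": [-0.114,-0.18,0],"turn": [0,0,-0.3501],"fingers": 0.6}

```text
clock: 6.68
position: [0.4364, -0.2299, 0.0832]
ee_rot: [0.17, 0.986, 0.0, 0.0]
ft_force: [0.3, -0.1, 0.2]
grip_width: 0.395
grasp_force: 0.0
```

```bash
cat > tip.py <<'E'
from h import *
c=camera("scene");w=cloud(c);o=get_obs();p=o["position"];print(p,o["ft_force"],o["grip_width"])
k=(np.hypot(w[...,0]-p[0],w[...,1]-p[1])<.06)&(w[...,2]>.05)&(w[...,2]<.25)
n,L,st,_=cv2.connectedComponentsWithStats(k.astype(np.uint8))
for i in range(1,n):
    if st[i,4]>15:
        P=w[L==i];z=P[:,2];print(st[i],z.min().round(4),z.max().round(4),"low pts",np.median(P[z<z.min()+.006],0).round(4))
E
python3 tip.py
```

```text
[ 0.43705314 -0.22924424  0.08317136] [1.04392733 0.55238058 0.37329912] 0.3999056364137594
[ 209  153   47   79 1703] 0.0516 0.25 low pts [ 0.4477 -0.2457  0.0557]
```

>>> move_arm:
  plan:
    - {"delta_pos": [0,0,0.016],"turn": [0,0,0],"fingers": 0.6}
    - {"delta_pos": [0,0,0.028],"turn": [0,0,0],"fingers": 0.6}
    - {"delta_pos": [0,0,0.04],"turn": [0,0,0],"fingers": 0.6}
    - {"delta_pos": [0,0,0.04],"turn": [0,0,0],"fingers": 0.6}

```text
clock: 7.22
position: [0.4367, -0.229, 0.0624]
ee_rot: [0.168, 0.986, -0.0, -0.001]
ft_force: [0.2, 0.4, 0.7]
grip_width: 0.4
grasp_force: 0.0
```

```bash
python3 tip.py; python3 - <<'E'
from h import *
c=camera("scene");b=(160,260,190,310)
cv2.imwrite("pics/f.png",cv2.resize(c["color"][b[0]:b[1],b[2]:b[3],::-1],None,fx=6,fy=6,interpolation=cv2.INTER_CUBIC))
E
```

```text
[ 0.43684677 -0.2291999   0.06281312] [-0.46889272  0.2825272   0.52990323] 0.39815696852957067
[ 209  152   47   80 1945] 0.0501 0.2499 low pts [ 0.4419 -0.243   0.0546]
```

View pics/f.png

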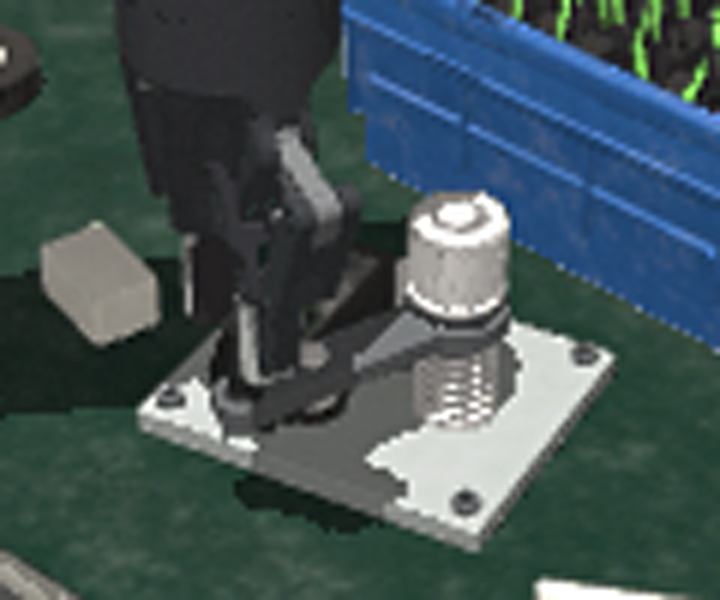

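The fingers now straddle the post: the near finger is at (265,370), the far one at (190,270), and the post lies between them near (230,370). I'll lower a little more, narrow the cage and swing.

To row units: 0.039 m / 0.5 = 0.078, 0.02 m / 0.5 = 0.04, 0.42 rad / 3.1416 = 0.1337.

>>> move_arm:
  plan:
    - {"delta_pos": [0,0,0.016],"turn": [0,0,0],"fingers": 0.75}
    - {"delta_pos": [0,0,0.016],"turn": [0,0,0],"fingers": 0.75}
    - {"delta_pos": [0,0.02,0.016],"turn": [0,0,0.0334],"fingers": 0.75}
    - {"delta_pos": [-0.002,0.04,0.016],"turn": [0,0,0.0668],"fingers": 0.75}
    - {"delta_pos": [-0.006,0.06,0.016],"turn": [0,0,0.1003],"fingers": 0.75}
    - {"delta_pos": [-0.012,0.078,0.016],"turn": [0,0,0.1337],"fingers": 0.75}

```text
clock: 8.07
position: [0.4556, -0.1942, 0.0551]
ee_rot: [0.372, 0.928, 0.0, -0.0]
ft_force: [0.2, 0.4, 0.1]
grip_width: 0.25
grasp_force: 0.2
```

```bash
python3 tip.py; python3 - <<'E'
from h import *
c=camera("scene");b=(160,260,190,310)
cv2.imwrite("pics/g.png",cv2.resize(c["color"][b[0]:b[1],b[2]:b[3],::-1],None,fx=6,fy=6,interpolation=cv2.INTER_CUBIC))
E
```

```text
[ 0.45645975 -0.1930597   0.05505184] [ 0.2135621   1.53520148 -1.05959121] 0.24987698055141322
[ 203  141   37   53 1120] 0.1355 0.2499 low pts [ 0.453  -0.1916  0.1392]
[218 195  33  27 469] 0.0503 0.1551 low pts [ 0.4675 -0.2203  0.0552]
```

View pics/g.png

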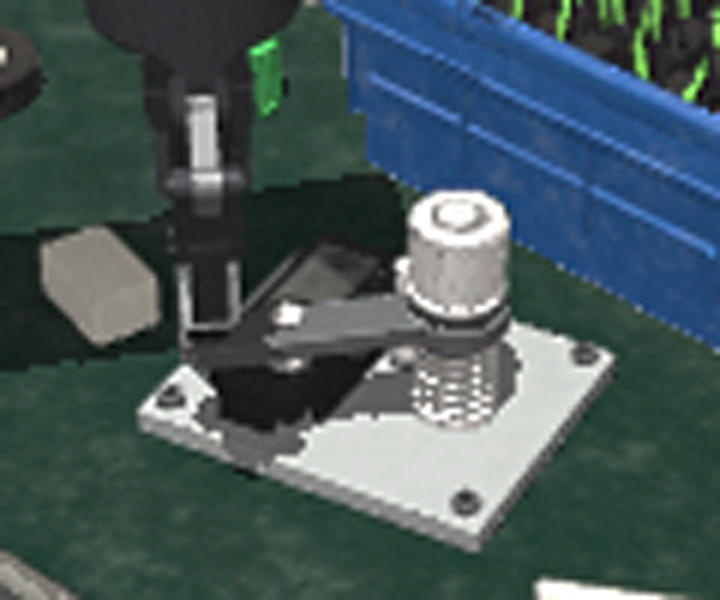

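The strap follows: its end has moved to about (200,350). I'll continue the arc to the stop.

To row units: 0.0645 m / 0.5 = 0.129, 0.0485 m / 0.5 = 0.097, 0.42 rad / 3.1416 = 0.1337.

>>> move_arm:
  plan:
    - {"delta_pos": [0,0.02,0],"turn": [0,0,0.0334],"fingers": 0.75}
    - {"delta_pos": [-0.002,0.04,0],"turn": [0,0,0.0668],"fingers": 0.75}
    - {"delta_pos": [-0.006,0.06,0],"turn": [0,0,0.1003],"fingers": 0.75}
    - {"delta_pos": [-0.013,0.078,0],"turn": [0,0,0.1337],"fingers": 0.75}
    - {"delta_pos": [-0.021,0.097,0],"turn": [0,0,0.1671],"fingers": 0.75}
    - {"delta_pos": [-0.031,0.114,0],"turn": [0,0,0.2005],"fingers": 0.75}
    - {"delta_pos": [-0.037,0.122,0],"turn": [0,0,0.2165],"fingers": 0.75}
    - {"delta_pos": [-0.042,0.129,0],"turn": [0,0,0.2292],"fingers": 0.75}
    - {"delta_pos": [-0.042,0.129,0],"turn": [0,0,0.2292],"fingers": 0.75}

```text
clock: 9.3
position: [0.5144, -0.1624, 0.0548]
ee_rot: [0.673, 0.739, -0.001, -0.001]
ft_force: [-2.8, 0.2, 1.1]
grip_width: 0.249
grasp_force: 1.4
```

```bash
python3 - <<'E'
from h import *
o=get_obs();print(o["position"],o["ft_force"],o["torque"])
E
```

```text
[ 0.51437394 -0.16243022  0.05478926] [-2.82897244  0.19588441  1.07910958] [-0.02776691  0.6028218   0.00847515]
```

To row units: 0.003 m / 0.5 = 0.006, 0.002 m / 0.5 = 0.004.

>>> move_arm:
  plan:
    - {"delta_pos": [0,0.004,0],"turn": [0,0,0],"fingers": 0.75}
    - {"delta_pos": [0,0.006,0],"turn": [0,0,0],"fingers": 0.75}
    - {"delta_pos": [0,0.006,0],"turn": [0,0,0],"fingers": 0.75}

```text
clock: 9.68
position: [0.5158, -0.1621, 0.0543]
ee_rot: [0.673, 0.739, -0.001, -0.002]
ft_force: [-8.3, -0.3, 1.4]
grip_width: 0.251
grasp_force: 4.5
```

The strap is against its stop: the force rose to 8 N over only 1.4 mm. I'll back off, rise clear and measure the nut, stop post and swing.

To row units: 0.16 m / 0.5 = 0.32, -0.13 m / 0.5 = -0.26.

>>> move_arm:
  plan:
    - {"delta_pos": [0,-0.01,0],"turn": [0,0,0],"fingers": 0.7}
    - {"delta_pos": [0,-0.01,0],"turn": [0,0,0],"fingers": 0.6}
    - {"delta_pos": [0,-0.01,-0.08],"turn": [0,0,0],"fingers": 0.6}
    - {"delta_pos": [0,-0.01,-0.2],"turn": [0,0,0],"fingers": 0.55}
    - {"delta_pos": [0.12,-0.01,-0.26],"turn": [0,0,0],"fingers": 0.5}
    - {"delta_pos": [0.24,-0.01,-0.26],"turn": [0,0,0],"fingers": 0.5}
    - {"delta_pos": [0.32,-0.01,-0.26],"turn": [0,0,0],"fingers": 0.5}
    - {"delta_pos": [0.32,-0.01,-0.26],"turn": [0,0,0],"fingers": 0.5}

```text
clock: 10.68
position: [0.4985, 0.0011, 0.1854]
ee_rot: [0.671, 0.741, 0.001, -0.0]
ft_force: [-0.1, -0.6, 0.2]
grip_width: 0.501
grasp_force: 0.0
```

```bash
python3 - <<'E'
from h import *
o=get_obs();print(o["position"],o["ee_rot"],o["joint_pos"],o["ft_force"],o["grip_width"])
p=o["position"]
c=camera("top");s=camera("scene");np.savez("t3.npz",**c);np.savez("s3.npz",**s)
for n,q in(("top",c),("scene",s)):
    w=cloud(q);S=np.array([.528,-.257]);d=w[...,:2]-S;r=np.hypot(d[...,0],d[...,1]);a=np.degrees(np.arctan2(d[...,1],d[...,0]))
    k=(r<.03)&(w[...,2]>.098);P=w[k];print(n,"nut",len(P),P.min(0),P.max(0),np.percentile(P[:,2],[10,25,50,75,90]).round(4))
    k=(r>.023)&(r<.045)&(w[...,2]>.055);P=w[k];print("near", [(x.round(3).tolist(),int(y)) for x,y in zip(P,a[k])][:200:5])
    k=(r>.08)&(r<.115)&(w[...,2]>.075)&(w[...,2]<.11)&(w[...,0]<.6);P=w[k];print("handle",len(P),np.median(P,0),P.min(0),P.max(0)) if k.any() else 0
    k=(np.hypot(w[...,0]-p[0],w[...,1]-p[1])<.07)&(w[...,2]>.1)&(w[...,2]<.24);
    if k.any():
        z=w[k];print("tip zs",np.sort(z[:,2])[:15],z[z[:,2]<z[:,2].min()+.01].mean(0))
E
```

```text
[0.49847249 0.00111417 0.18541987] [ 6.70966014e-01  7.41487427e-01  9.87016383e-04 -1.72083939e-04] [-0.80697002  0.0569598   0.74939708  1.85816299 -0.04272526  1.24082112
  0.05519658] [-0.05753682 -0.60535828  0.19061251] 0.5011998247593195
top nut 157 [ 0.51186352 -0.27467875  0.09819953] [ 0.54658796 -0.2385152   0.10917424] [0.1016 0.1028 0.1043 0.1057 0.107 ]
near [([0.541, -0.219, 0.063], 70), ([0.539, -0.225, 0.06], 70), ([0.538, -0.227, 0.056], 71), ([0.534, -0.222, 0.061], 79), ([0.534, -0.235, 0.064], 75), ([0.531, -0.225, 0.064], 84), ([0.528, -0.215, 0.065], 89), ([0.529, -0.227, 0.064], 88), ([0.526, -0.217, 0.063], 92), ([0.526, -0.23, 0.062], 93), ([0.523, -0.22, 0.066], 97), ([0.524, -0.232, 0.064], 99), ([0.521, -0.225, 0.065], 102), ([0.518, -0.215, 0.063], 103), ([0.518, -0.227, 0.066], 108), ([0.515, -0.218, 0.065], 107), ([0.517, -0.23, 0.06], 112), ([0.513, -0.22, 0.066], 112), ([0.514, -0.233, 0.061], 119), ([0.511, -0.223, 0.064], 116)]
handle 31 [ 0.51071735 -0.161926    0.09529806] [ 0.50408561 -0.16692498  0.08095385] [ 0.51641359 -0.15483585  0.09805422
[... 469 characters left out ...]
([0.527, -0.226, 0.064], 91), ([0.521, -0.219, 0.061], 99), ([0.526, -0.23, 0.063], 93), ([0.516, -0.223, 0.063], 109), ([0.525, -0.231, 0.062], 96), ([0.512, -0.223, 0.062], 114), ([0.52, -0.232, 0.062], 108), ([0.51, -0.225, 0.062], 119), ([0.515, -0.236, 0.064], 120), ([0.512, -0.226, 0.058], 117), ([0.51, -0.225, 0.056], 119), ([0.513, -0.237, 0.06], 127)]
handle 51 [ 0.50674398 -0.165912    0.09028713] [ 0.50109157 -0.17097934  0.07564716] [ 0.51664543 -0.1560112   0.09753647]
tip zs [0.20670744 0.20803624 0.20806262 0.20841383 0.20851443 0.20852195
 0.20873664 0.20882851 0.20886594 0.20926888 0.20937343 0.20966623
 0.20983262 0.21062774 0.21076225] [ 0.49870774 -0.00528254  0.21236668]
```

Swing is about 0 (handle at 100.3°). The nut centre is (0.528,-0.257) with its top at about 0.104. Nothing near it rises above 0.066. The fingertips stand about 22 mm above the reported TCP height. Moving above the nut, turned so the last joint has enough range both ways.

To row units: -0.26 m / 0.5 = -0.52, -0.22 m / 0.5 = -0.44, 1.4 rad / 3.1416 = 0.4456.

>>> move_arm:
  plan:
    - {"delta_pos": [-0.06,0,0],"turn": [0,0,0.0541],"fingers": 0.35}
    - {"delta_pos": [-0.13,0.002,0],"turn": [0,0,0.1082],"fingers": 0.35}
    - {"delta_pos": [-0.2,0.003,0],"turn": [0,0,0.1623],"fingers": 0.35}
    - {"delta_pos": [-0.28,0.004,0],"turn": [0,0,0.2165],"fingers": 0.35}
    - {"delta_pos": [-0.36,0.006,0],"turn": [0,0,0.2706],"fingers": 0.35}
    - {"delta_pos": [-0.44,0.007,0],"turn": [0,0,0.3247],"fingers": 0.35}
    - {"delta_pos": [-0.52,0.008,0],"turn": [0,0,0.382],"fingers": 0.35}
    - {"delta_pos": [-0.52,0.008,0],"turn": [0,0,0.4393],"fingers": 0.35}
    - {"delta_pos": [-0.52,0.008,0],"turn": [0,0,0.4456],"fingers": 0.35}
    - {"delta_pos": [-0.52,0.008,0],"turn": [0,0,0.4456],"fingers": 0.35}

```text
clock: 12.02
position: [0.5264, -0.2616, 0.1851]
ee_rot: [0.991, 0.133, 0.0, 0.0]
ft_force: [-0.0, -0.1, 0.2]
grip_width: 0.651
grasp_force: 0.0
```

```bash
cat > st.py <<'E'
from h import *
from scipy.spatial.transform import Rotation as R
o=get_obs();Q=R.from_quat(o["ee_rot"]);M=Q.as_matrix()
print("pos",o["position"].round(4),"yang",np.degrees(np.arctan2(M[1,1],M[0,1])).round(1),"q",o["joint_pos"].round(2),"F",o["ft_force"].round(1),"T",o["torque"].round(2),"w",o["grip_width"],o["grasp_force"],"t",o["clock"])
print("tool-frame d to nut axis",Q.inv().apply(np.array([.528,-.257,o["position"][2]])-o["position"]).round(4),"tilt",np.degrees(np.arccos(-M[2,2])).round(2))
E
python3 st.py
```

```text
pos [ 0.5264 -0.2616  0.1851] yang -74.7 q [-0.44  0.41  1.06  1.64 -0.37  1.31 -0.62] F [-0.  -0.1  0.2] T [ 0.05 -0.03 -0.07] w 0.6511227273831754 0.0 t 12.025
tool-frame d to nut axis [ 0.0028 -0.004  -0.    ] tilt 0.01
```

To row units: 0.128 m / 0.5 = 0.256, 0.07 m / 0.5 = 0.14.

>>> move_arm:
  plan:
    - {"delta_pos": [0.006,-0.008,0.08],"turn": [0,0,0],"fingers": 0.35}
    - {"delta_pos": [0.006,-0.008,0.14],"turn": [0,0,0],"fingers": 0.35}
    - {"delta_pos": [0.006,-0.008,0.2],"turn": [0,0,0],"fingers": 0.35}
    - {"delta_pos": [0.006,-0.008,0.236],"turn": [0,0,0],"fingers": 0.35}
    - {"delta_pos": [0.006,-0.008,0.256],"turn": [0,0,0],"fingers": 0.35}
    - {"delta_pos": [0.006,-0.008,0.256],"turn": [0,0,0],"fingers": 0.35}

```text
clock: 12.78
position: [0.5284, -0.2568, 0.0572]
ee_rot: [0.991, 0.132, 0.0, -0.0]
ft_force: [-1.2, -0.5, -0.4]
grip_width: 0.651
grasp_force: 0.0
```

```bash
python3 st.py; python3 - <<'E'
from h import *
c=camera("scene");b=(140,240,215,335)
cv2.imwrite("pics/i.png",cv2.resize(c["color"][b[0]:b[1],b[2]:b[3],::-1],None,fx=6,fy=6,interpolation=cv2.INTER_CUBIC))
E
```

```text
pos [ 0.5284 -0.2568  0.0572] yang -74.8 q [-0.36  0.55  0.95  1.77 -0.5   1.08 -0.54] F [-1.2 -0.5 -0.4] T [0.01 0.02 0.02] w 0.6507115519204377 0.0 t 12.775
tool-frame d to nut axis [-0.0004  0.0001 -0.    ] tilt 0.01
```

View pics/i.png

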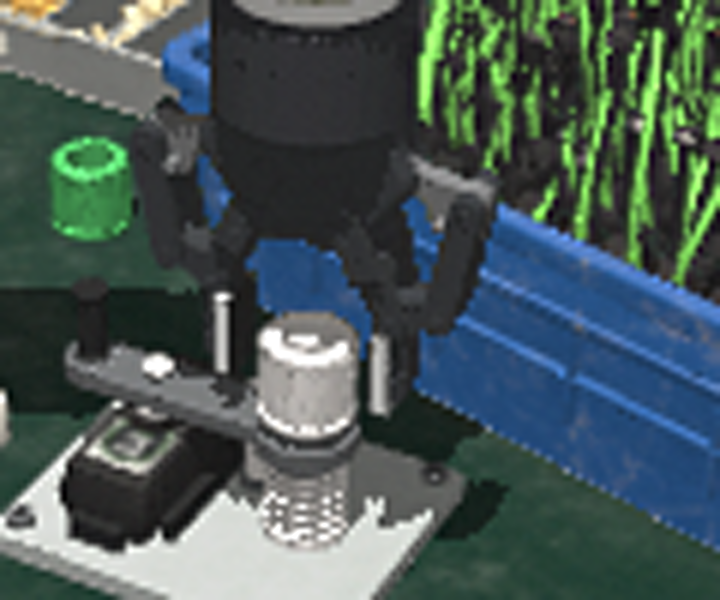

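The strap lies over the pack, and the pads at (222,330) and (380,375) straddle the nut at (305,380). Closing lightly.

>>> move_arm:
  plan:
    - {"delta_pos": [0,0,0],"turn": [0,0,0],"fingers": 0.5}
    - {"delta_pos": [0,0,0],"turn": [0,0,0],"fingers": 0.6}
    - {"delta_pos": [0,0,0],"turn": [0,0,0],"fingers": 0.65}
    - {"delta_pos": [0,0,0],"turn": [0,0,0],"fingers": 0.65}
  force: 20

```text
clock: 13.32
position: [0.5287, -0.2565, 0.0579]
ee_rot: [0.991, 0.132, 0.001, -0.0]
ft_force: [-1.9, 2.1, 5.1]
grip_width: 0.423
grasp_force: 19.5
```

```bash
python3 st.py
```

```text
pos [ 0.5287 -0.2565  0.0579] yang -74.9 q [-0.36  0.55  0.95  1.77 -0.5   1.08 -0.54] F [-1.9  2.1  5.1] T [0.42 0.31 0.02] w 0.4230320773181996 19.51435171533376 t 13.325
tool-frame d to nut axis [-0.0008  0.0003 -0.    ] tilt 0.07
```

To row units: -0.0005 m / 0.5 = -0.001, -0.0004 m / 0.5 = -0.0008, -0.38 rad / 3.1416 = -0.121.

>>> move_arm:
  plan:
    - {"delta_pos": [0,0,-0.0004],"turn": [0,0,-0.0541],"fingers": 0.65}
    - {"delta_pos": [0,0,-0.0008],"turn": [0,0,-0.1082],"fingers": 0.65}
    - {"delta_pos": [0,0,-0.001],"turn": [0,0,-0.121],"fingers": 0.65}
    - {"delta_pos": [0,0,-0.001],"turn": [0,0,-0.121],"fingers": 0.65}

```text
clock: 13.82
position: [0.5289, -0.2562, 0.0582]
ee_rot: [0.949, 0.315, 0.001, -0.0]
ft_force: [-0.9, 6.0, 8.1]
grip_width: 0.42
grasp_force: 20.2
```

```bash
python3 st.py
```

```text
pos [ 0.5289 -0.2562  0.0582] yang -53.2 q [-0.3   0.51  0.87  1.77 -0.44  1.07 -0.21] F [-0.9  6.   8.1] T [ 1.07  0.07 -0.06] w 0.4199885524403369 20.172945340164006 t 13.825
tool-frame d to nut axis [-0.0012  0.0001 -0.    ] tilt 0.1
```

To row units: -0.0012 m / 0.5 = -0.0024, -0.0008 m / 0.5 = -0.0016, -0.3 rad / 3.1416 = -0.0955.

>>> move_arm:
  plan:
    - {"delta_pos": [0.0012,-0.0016,-0.0016],"turn": [0,0,-0.0541],"fingers": 0.65}
    - {"delta_pos": [0.0012,-0.0016,-0.0024],"turn": [0,0,-0.0955],"fingers": 0.65}
    - {"delta_pos": [0.0012,-0.0016,-0.0024],"turn": [0,0,-0.0955],"fingers": 0.65}

```text
clock: 14.2
position: [0.5282, -0.2562, 0.0589]
ee_rot: [0.892, 0.453, 0.0, 0.0]
ft_force: [0.2, -0.3, 1.5]
grip_width: 0.414
grasp_force: 20.1
```

```bash
python3 st.py
```

```text
pos [ 0.5282 -0.2562  0.0589] yang -36.1 q [-0.26  0.48  0.8   1.77 -0.39  1.06  0.05] F [ 0.2 -0.3  1.5] T [-0.01 -0.04  0.01] w 0.41420719800137734 20.142975691705942 t 14.2
tool-frame d to nut axis [-0.0008  0.0003  0.    ] tilt 0.02
```

Forces fell to near zero after about 39°. I'll release and check whether the nut has dropped.

>>> move_arm:
  plan:
    - {"delta_pos": [0,0,0],"turn": [0,0,0],"fingers": 0.5}
    - {"delta_pos": [0,0,0],"turn": [0,0,0],"fingers": 0.45}
    - {"delta_pos": [0,0,0],"turn": [0,0,0],"fingers": 0.45}

```text
clock: 14.58
position: [0.5282, -0.2558, 0.0587]
ee_rot: [0.891, 0.454, -0.0, -0.0]
ft_force: [-0.2, 0.0, 0.2]
grip_width: 0.551
grasp_force: 0.0
```

```bash
cat > nut.py <<'E'
from h import *
c=camera("scene");w=cloud(c);x0=dict(np.load("s3.npz"));w0=cloud(x0)
g=c["color"].astype(int)
def st(w,n,col):
    r=np.hypot(w[...,0]-.528,w[...,1]+.257)
    sat=np.ptp(col.astype(int),axis=2)
    k=(r<.019)&(w[...,2]>.085)&(w[...,2]<.125)&(col.mean(2)>110)
    vs,us=np.nonzero(k);z=w[...,2][k]
    print(n,k.sum(),"toprow",vs.min() if len(vs) else None,"z pct",np.percentile(z,[50,75,90,95,99]).round(4) if len(z) else 0)
st(w0,"before",x0["color"]);st(w,"now",c["color"])
# column profile through nut centre
for u in(262,266,270):
    print(u,[(v,int(g[v,u].mean()),round(float(w[v,u,2]),4)) for v in range(186,214,2)])
E
python3 nut.py;python3 st.py
```

```text
before 206 toprow 192 z pct [0.1024 0.1045 0.1059 0.1063 0.1081]
now 204 toprow 192 z pct [0.1031 0.1054 0.1065 0.1068 0.1081]
262 [(186, 78, 0.0238), (188, 78, 0.0189), (190, 79, 0.0102), (192, 130, 0.1042), (194, 116, 0.1056), (196, 125, 0.0965), (198, 255, 0.1055), (200, 160, 0.103), (202, 162, 0.0969), (204, 163, 0.0917), (206, 165, 0.0864), (208, 166, 0.0812), (210, 133, 0.0758), (212, 86, 0.0614)]
266 [(186, 76, 0.0373), (188, 74, 0.0371), (190, 77, 0.0181), (192, 133, 0.1059), (194, 120, 0.1081), (196, 255, 0.107), (198, 225, 0.1085), (200, 246, 0.1046), (202, 163, 0.0988), (204, 179, 0.0928), (206, 181, 0.0876), (208, 180, 0.082), (210, 187, 0.0765), (212, 166, 0.0733)]
270 [(186, 77, 0.0428), (188, 80, 0.0368), (190, 81, 0.0232), (192, 125, 0.1062), (194, 121, 0.1033), (196, 124, 0.098), (198, 254, 0.1066), (200, 156, 0.1026), (202, 160, 0.1006), (204, 157, 0.0916), (206, 161, 0.0861), (208, 159, 0.0816), (210, 199, 0.0731), (212, 76, 0.0632)]
pos [ 0.5282 -0.2558  0.0587] yang -36.0 q [-0.26  0.48  0.8   1.77 -0.39  1.06  0.05] F [0.1 0.7 0.1] T [-0.06  0.07 -0.02] w 0.5496266369066871 0.0 t 14.625
tool-frame d to nut axis [-0.0011  0.0005  0.    ] tilt 0.01
```

Rim height is 0.105–0.106, up about 0.7 mm as expected from climbing, so it has not dropped yet. I'll grip and continue.

To row units: -0.0005 m / 0.5 = -0.001, -0.0002 m / 0.5 = -0.0004, -0.32 rad / 3.1416 = -0.1019.

>>> move_arm:
  plan:
    - {"delta_pos": [0,0,0],"turn": [0,0,0],"fingers": 0.6}
    - {"delta_pos": [0,0,0],"turn": [0,0,0],"fingers": 0.65}
    - {"delta_pos": [0,0,0],"turn": [0,0,0],"fingers": 0.65}
    - {"delta_pos": [0,0,-0.0004],"turn": [0,0,-0.0541],"fingers": 0.65}
    - {"delta_pos": [0,0,-0.001],"turn": [0,0,-0.1019],"fingers": 0.65}
    - {"delta_pos": [0,0,-0.001],"turn": [0,0,-0.1019],"fingers": 0.65}

```text
clock: 15.38
position: [0.5282, -0.2558, 0.0593]
ee_rot: [0.807, 0.59, 0.0, -0.0]
ft_force: [-0.2, 0.6, 0.4]
grip_width: 0.42
grasp_force: 20.1
```

```bash
python3 st.py
```

```text
pos [ 0.5282 -0.2558  0.0593] yang -17.7 q [-0.21  0.46  0.73  1.77 -0.35  1.05  0.34] F [-0.2  0.6  0.4] T [ 0.02 -0.07 -0.01] w 0.42017206906764887 20.10374271310866 t 15.375
tool-frame d to nut axis [-0.0013  0.0001 -0.    ] tilt 0.02
```

To row units: 0.0008 m / 0.5 = 0.0016, 0.0006 m / 0.5 = 0.0012.

>>> move_arm:
  plan:
    - {"delta_pos": [0,0,0.0012],"turn": [0,0,0],"fingers": 0.65}
    - {"delta_pos": [0,0,0.0016],"turn": [0,0,0],"fingers": 0.65}

```text
clock: 15.62
position: [0.5283, -0.2559, 0.059]
ee_rot: [0.808, 0.589, 0.0, -0.0]
ft_force: [-2.0, 2.0, 9.1]
grip_width: 0.422
grasp_force: 20.6
```

```bash
python3 st.py
```

```text
pos [ 0.5283 -0.2559  0.059 ] yang -17.8 q [-0.21  0.46  0.73  1.77 -0.35  1.05  0.34] F [-2.   2.   9.1] T [ 0.39  0.57 -0.01] w 0.42242772838447334 20.58213501702994 t 15.625
tool-frame d to nut axis [-0.0011  0.0001 -0.    ] tilt 0.01
```

To row units: -0.0008 m / 0.5 = -0.0016, -0.0005 m / 0.5 = -0.001, -0.34 rad / 3.1416 = -0.1082.

>>> move_arm:
  plan:
    - {"delta_pos": [0,0,-0.001],"turn": [0,0,-0.0541],"fingers": 0.65}
    - {"delta_pos": [0,0,-0.0016],"turn": [0,0,-0.1082],"fingers": 0.65}
    - {"delta_pos": [0,0,-0.0016],"turn": [0,0,-0.1082],"fingers": 0.65}

```text
clock: 16.0
position: [0.5285, -0.2556, 0.0594]
ee_rot: [0.696, 0.718, 0.0, 0.0]
ft_force: [1.1, 1.8, 2.4]
grip_width: 0.424
grasp_force: 20.3
```

```bash
python3 st.py
```

```text
pos [ 0.5285 -0.2556  0.0594] yang 1.7 q [-0.16  0.44  0.66  1.76 -0.31  1.04  0.64] F [1.1 1.8 2.4] T [ 0.37 -0.09 -0.08] w 0.4235049612289099 20.250171152874827 t 16.0
tool-frame d to nut axis [-0.0014 -0.0005 -0.    ] tilt 0.04
```

To row units: -0.0002 m / 0.5 = -0.0004, -0.28 rad / 3.1416 = -0.0891.

>>> move_arm:
  plan:
    - {"delta_pos": [0,0,0],"turn": [0,0,-0.0382],"fingers": 0.65}
    - {"delta_pos": [0,0,-0.0004],"turn": [0,0,-0.0891],"fingers": 0.65}
    - {"delta_pos": [0,0,-0.0004],"turn": [0,0,-0.0891],"fingers": 0.65}

```text
clock: 16.38
position: [0.5283, -0.2556, 0.0595]
ee_rot: [0.59, 0.807, 0.0, -0.0]
ft_force: [-0.4, 3.3, 2.4]
grip_width: 0.416
grasp_force: 20.3
```

```bash
python3 st.py
```

```text
pos [ 0.5283 -0.2556  0.0595] yang 17.6 q [-0.11  0.43  0.6   1.76 -0.28  1.04  0.9 ] F [-0.4  3.3  2.4] T [ 0.51 -0.02  0.01] w 0.4155635977106943 20.30275187920779 t 16.375
tool-frame d to nut axis [-0.0012 -0.0007 -0.    ] tilt 0.03
```

To row units: 0.0005 m / 0.5 = 0.001.

>>> move_arm:
  plan:
    - {"delta_pos": [0,0,0.001],"turn": [0,0,0],"fingers": 0.65}
    - {"delta_pos": [0,0,0.001],"turn": [0,0,0],"fingers": 0.65}

```text
clock: 16.62
position: [0.5284, -0.2557, 0.0593]
ee_rot: [0.591, 0.807, 0.0, -0.0]
ft_force: [-0.8, 3.6, 7.8]
grip_width: 0.423
grasp_force: 20.5
```

```bash
python3 st.py
```

```text
pos [ 0.5284 -0.2557  0.0593] yang 17.6 q [-0.11  0.43  0.6   1.76 -0.28  1.04  0.9 ] F [-0.8  3.6  7.8] T [0.63 0.37 0.04] w 0.42328357438241976 20.539028886705637 t 16.625
tool-frame d to nut axis [-0.0011 -0.0007 -0.    ] tilt 0.02
```

To row units: -0.0005 m / 0.5 = -0.001, -0.0002 m / 0.5 = -0.0004, -0.33 rad / 3.1416 = -0.105.

>>> move_arm:
  plan:
    - {"delta_pos": [0,0,-0.0004],"turn": [0,0,-0.0541],"fingers": 0.65}
    - {"delta_pos": [0,0,-0.001],"turn": [0,0,-0.105],"fingers": 0.65}
    - {"delta_pos": [0,0,-0.001],"turn": [0,0,-0.105],"fingers": 0.65}

```text
clock: 17.0
position: [0.528, -0.2558, 0.0594]
ee_rot: [0.45, 0.893, 0.0, -0.0]
ft_force: [-0.9, 2.0, 4.1]
grip_width: 0.42
grasp_force: 20.3
```

```bash
python3 st.py
```

```text
pos [ 0.528  -0.2558  0.0594] yang 36.5 q [-0.06  0.41  0.54  1.76 -0.24  1.03  1.2 ] F [-0.9  2.   4.1] T [0.46 0.36 0.  ] w 0.4203931043849971 20.34827551804483 t 17.0
tool-frame d to nut axis [-0.0009 -0.0007 -0.    ] tilt 0.03
```

To row units: -0.32 rad / 3.1416 = -0.1019.

>>> move_arm:
  plan:
    - {"delta_pos": [0,0,0],"turn": [0,0,-0.0541],"fingers": 0.65}
    - {"delta_pos": [0,0,0],"turn": [0,0,-0.1019],"fingers": 0.65}
    - {"delta_pos": [0,0,0],"turn": [0,0,-0.1019],"fingers": 0.65}

```text
clock: 17.38
position: [0.5277, -0.2561, 0.0589]
ee_rot: [0.303, 0.953, -0.0, -0.0]
ft_force: [-0.1, 0.7, -1.4]
grip_width: 0.422
grasp_force: 20.2
```

```bash
python3 st.py
```

```text
pos [ 0.5277 -0.2561  0.0589] yang 54.8 q [-0.01  0.41  0.47  1.76 -0.21  1.03  1.49] F [-0.1  0.7 -1.4] T [ 0.02  0.04 -0.  ] w 0.4221966141257408 20.158424712717533 t 17.375
tool-frame d to nut axis [-0.0008 -0.0006 -0.    ] tilt 0.05
```

Fz is -1.4 N, the nut's own weight: it has passed the thread start at about 130°. I'll lower it gently, then release and check.

To row units: 0.0055 m / 0.5 = 0.011, 0.004 m / 0.5 = 0.008.

>>> move_arm:
  plan:
    - {"delta_pos": [0,0,0.004],"turn": [0,0,0],"fingers": 0.65}
    - {"delta_pos": [0,0,0.008],"turn": [0,0,0],"fingers": 0.65}
    - {"delta_pos": [0,0,0.011],"turn": [0,0,0],"fingers": 0.65}
    - {"delta_pos": [0,0,0.011],"turn": [0,0,0],"fingers": 0.65}

```text
clock: 17.88
position: [0.5282, -0.2557, 0.0537]
ee_rot: [0.3, 0.954, -0.0, -0.0]
ft_force: [0.1, 0.1, -1.8]
grip_width: 0.419
grasp_force: 20.1
```

```bash
python3 st.py
```

```text
pos [ 0.5282 -0.2557  0.0537] yang 55.1 q [-0.01  0.41  0.47  1.76 -0.22  1.02  1.5 ] F [ 0.1  0.1 -1.8] T [0.02 0.1  0.02] w 0.4185111904339126 20.14807996340096 t 17.875
tool-frame d to nut axis [-0.0006 -0.0011 -0.    ] tilt 0.02
```

Down 5 mm with no resistance, so the drop is confirmed. Releasing.

>>> move_arm:
  plan:
    - {"delta_pos": [0,0,0],"turn": [0,0,0],"fingers": 0.5}
    - {"delta_pos": [0,0,0],"turn": [0,0,0],"fingers": 0.45}
    - {"delta_pos": [0,0,0],"turn": [0,0,0],"fingers": 0.45}
    - {"delta_pos": [0,0,0],"turn": [0,0,0],"fingers": 0.45}

```text
clock: 18.38
position: [0.5283, -0.2558, 0.054]
ee_rot: [0.299, 0.954, 0.0, 0.0]
ft_force: [0.3, -0.9, 0.4]
grip_width: 0.549
grasp_force: 0.0
```

```bash
python3 nut.py;python3 st.py
```

```text
before 206 toprow 192 z pct [0.1024 0.1045 0.1059 0.1063 0.1081]
now 68 toprow 194 z pct [0.0973 0.0996 0.1007 0.1012 0.1049]
262 [(186, 42, 0.1486), (188, 40, 0.1425), (190, 34, 0.1038), (192, 34, 0.0981), (194, 137, 0.1003), (196, 115, 0.0971), (198, 121, 0.0921), (200, 255, 0.0984), (202, 163, 0.0981), (204, 165, 0.0905), (206, 166, 0.0835), (208, 164, 0.0783), (210, 165, 0.078), (212, 247, 0.0683)]
266 [(186, 64, 0.1456), (188, 63, 0.1442), (190, 63, 0.1414), (192, 62, 0.1357), (194, 64, 0.1321), (196, 62, 0.1278), (198, 54, 0.1245), (200, 83, 0.1182), (202, 126, 0.1083), (204, 124, 0.1018), (206, 172, 0.0973), (208, 170, 0.0929), (210, 170, 0.0868), (212, 166, 0.0811)]
270 [(186, 45, 0.1734), (188, 39, 0.1684), (190, 39, 0.1635), (192, 38, 0.1566), (194, 35, 0.1511), (196, 39, 0.1456), (198, 38, 0.1375), (200, 37, 0.1327), (202, 37, 0.1258), (204, 37, 0.1059), (206, 37, 0.101), (208, 38, 0.0941), (210, 35, 0.0895), (212, 113, 0.0784)]
pos [ 0.5283 -0.2558  0.054 ] yang 55.2 q [-0.01  0.41  0.47  1.76 -0.22  1.02  1.5 ] F [ 0.8  0.9 -0.1] T [-0.04  0.01  0.  ] w 0.5491987730101318 0.0 t 18.425
tool-frame d to nut axis [-0.0005 -0.0012 -0.    ] tilt 0.01
```

The nut rim is now at about 0.100, so the origin is about 0.0635: started and square. Regripping and running forward (clockwise), descending 8 mm per turn.

To row units: 0.0004 m / 0.5 = 0.0008, -0.0003 m / 0.5 = -0.0006, 0.51 rad / 3.1416 = 0.1623.

>>> move_arm:
  plan:
    - {"delta_pos": [0,0,-0.0006],"turn": [0,0,0],"fingers": 0.6}
    - {"delta_pos": [0,0,-0.0006],"turn": [0,0,0],"fingers": 0.65}
    - {"delta_pos": [0,0,-0.0006],"turn": [0,0,0],"fingers": 0.65}
    - {"delta_pos": [0,0,0],"turn": [0,0,0.0541],"fingers": 0.65}
    - {"delta_pos": [0,0,0.0004],"turn": [0,0,0.1082],"fingers": 0.65}
    - {"delta_pos": [0,0,0.0008],"turn": [0,0,0.1623],"fingers": 0.65}
    - {"delta_pos": [0,0,0.0008],"turn": [0,0,0.1623],"fingers": 0.65}
  force: 25

```text
clock: 19.3
position: [0.5283, -0.2558, 0.0537]
ee_rot: [0.53, 0.848, -0.0, 0.0]
ft_force: [-0.5, -0.1, 2.4]
grip_width: 0.418
grasp_force: 25.3
```

```bash
python3 st.py
```

```text
pos [ 0.5283 -0.2558  0.0537] yang 26.0 q [-0.09  0.43  0.57  1.76 -0.27  1.02  1.03] F [-0.5 -0.1  2.4] T [-0.08  0.18  0.03] w 0.41778270360700503 25.30877597630024 t 19.3
tool-frame d to nut axis [-0.0009 -0.0008  0.    ] tilt 0.02
```

To row units: 0.0013 m / 0.5 = 0.0026, 0.0009 m / 0.5 = 0.0018, 1.05 rad / 3.1416 = 0.3342.

>>> move_arm:
  plan:
    - {"delta_pos": [0,0,0.0004],"turn": [0,0,0.0557],"fingers": 0.65}
    - {"delta_pos": [0,0,0.0008],"turn": [0,0,0.1114],"fingers": 0.65}
    - {"delta_pos": [0,0,0.0014],"turn": [0,0,0.1671],"fingers": 0.65}
    - {"delta_pos": [0,0,0.0018],"turn": [0,0,0.2228],"fingers": 0.65}
    - {"delta_pos": [0,0,0.0022],"turn": [0,0,0.2785],"fingers": 0.65}
    - {"delta_pos": [0,0,0.0026],"turn": [0,0,0.3342],"fingers": 0.65}
    - {"delta_pos": [0,0,0.0026],"turn": [0,0,0.3342],"fingers": 0.65}

```text
clock: 20.18
position: [0.5287, -0.2556, 0.0524]
ee_rot: [0.883, 0.47, 0.0, 0.0]
ft_force: [1.2, 0.7, 3.7]
grip_width: 0.42
grasp_force: 25.3
```

```bash
python3 st.py
```

```text
pos [ 0.5287 -0.2556  0.0524] yang -33.9 q [-0.25  0.49  0.79  1.77 -0.4   1.04  0.09] F [1.2 0.7 3.7] T [ 0.05 -0.2   0.01] w 0.4200420356946044 25.28554198332131 t 20.175
tool-frame d to nut axis [-0.0015  0.0002 -0.    ] tilt 0.03
```

To row units: 0.0013 m / 0.5 = 0.0026, 0.0002 m / 0.5 = 0.0004, 1.05 rad / 3.1416 = 0.3342.

>>> move_arm:
  plan:
    - {"delta_pos": [0,0,0.0004],"turn": [0,0,0.0557],"fingers": 0.65}
    - {"delta_pos": [0,0,0.0008],"turn": [0,0,0.1114],"fingers": 0.65}
    - {"delta_pos": [0,0,0.0014],"turn": [0,0,0.1671],"fingers": 0.65}
    - {"delta_pos": [0,0,0.0018],"turn": [0,0,0.2228],"fingers": 0.65}
    - {"delta_pos": [0,0,0.0022],"turn": [0,0,0.2785],"fingers": 0.65}
    - {"delta_pos": [0,0,0.0026],"turn": [0,0,0.3342],"fingers": 0.65}
    - {"delta_pos": [0,0,0.0026],"turn": [0,0,0.3342],"fingers": 0.65}

```text
clock: 21.05
position: [0.5287, -0.2562, 0.0513]
ee_rot: [0.999, -0.036, 0.0, 0.0]
ft_force: [0.2, 0.9, 6.7]
grip_width: 0.42
grasp_force: 25.6
```

```bash
python3 st.py
```

```text
pos [ 0.5287 -0.2562  0.0513] yang -94.1 q [-0.4   0.6   1.01  1.78 -0.57  1.09 -0.83] F [0.2 0.9 6.7] T [-0.04 -0.01 -0.06] w 0.4203554549983682 25.59089083224535 t 21.05
tool-frame d to nut axis [-0.0006  0.0008  0.    ] tilt 0.05
```

To row units: 0.0016 m / 0.5 = 0.0032, 0.0013 m / 0.5 = 0.0026, 1.26 rad / 3.1416 = 0.4011.

>>> move_arm:
  plan:
    - {"delta_pos": [0,0,0.0006],"turn": [0,0,0.0557],"fingers": 0.65}
    - {"delta_pos": [0,0,0.001],"turn": [0,0,0.1114],"fingers": 0.65}
    - {"delta_pos": [0,0,0.0014],"turn": [0,0,0.1671],"fingers": 0.65}
    - {"delta_pos": [0,0,0.0018],"turn": [0,0,0.2228],"fingers": 0.65}
    - {"delta_pos": [0,0,0.0022],"turn": [0,0,0.2785],"fingers": 0.65}
    - {"delta_pos": [0,0,0.0026],"turn": [0,0,0.3342],"fingers": 0.65}
    - {"delta_pos": [0,0,0.0032],"turn": [0,0,0.4011],"fingers": 0.65}
    - {"delta_pos": [0,0,0.0032],"turn": [0,0,0.4011],"fingers": 0.65}

```text
clock: 22.05
position: [0.5288, -0.2568, 0.0502]
ee_rot: [0.786, -0.618, 0.001, 0.0]
ft_force: [0.7, 0.6, 11.2]
grip_width: 0.415
grasp_force: 25.7
```

```bash
python3 st.py
```

```text
pos [ 0.5288 -0.2568  0.0502] yang -166.3 q [-0.52  0.78  1.26  1.78 -0.81  1.2  -1.92] F [ 0.7  0.6 11.2] T [-0.03  0.12  0.09] w 0.4146242465375968 25.70379601791501 t 22.05
tool-frame d to nut axis [-0.      0.0008 -0.    ] tilt 0.09
```

About 222° forward in total. Releasing, rising clear and checking the nut's height and the strap.

To row units: -0.13 m / 0.5 = -0.26, -0.09 m / 0.5 = -0.18, -0.4 rad / 3.1416 = -0.1273.

>>> move_arm:
  plan:
    - {"delta_pos": [0,0,-0.001],"turn": [0,0,0],"fingers": 0.5}
    - {"delta_pos": [0,0,-0.001],"turn": [0,0,0],"fingers": 0.4}
    - {"delta_pos": [0,0,-0.001],"turn": [0,0,0],"fingers": 0.35}
    - {"delta_pos": [0,0,-0.08],"turn": [0,0,0],"fingers": 0.35}
    - {"delta_pos": [0,0,-0.18],"turn": [0,0,0],"fingers": 0.35}
    - {"delta_pos": [0,0,-0.26],"turn": [0,0,-0.0318],"fingers": 0.35}
    - {"delta_pos": [0,-0.1,-0.26],"turn": [0,0,-0.0796],"fingers": 0.35}
    - {"delta_pos": [0,-0.2,-0.26],"turn": [0,0,-0.1273],"fingers": 0.35}
    - {"delta_pos": [0,-0.2,-0.26],"turn": [0,0,-0.1273],"fingers": 0.35}

```text
clock: 23.18
position: [0.6284, -0.23, 0.1783]
ee_rot: [0.894, -0.448, -0.0, -0.0]
ft_force: [-1.1, -1.0, 0.3]
grip_width: 0.65
grasp_force: 0.0
```

```bash
python3 st.py; python3 - <<'E'
from h import *
def rep(n,w):
    r=np.hypot(w[...,0]-.528,w[...,1]+.257)
    k=(r<.017)&(r>.010)&(w[...,2]>.09);z=w[...,2][k];print(n,k.sum(),"nut rim",np.percentile(z,[25,50,75,90]).round(4))
    k=(r<.006)&(w[...,2]>.085);print(" pilot",np.percentile(w[...,2][k],[50,90]).round(4))
    k=(r>.088)&(r<.105)&(w[...,2]>.08)&(w[...,2]<.105)&(w[...,0]<.58)&(w[...,1]>-.2)|(r>.088)&(r<.105)&(w[...,2]>.08)&(w[...,2]<.105)&(w[...,0]<.5);print(" handle",np.median(w[k],0).round(4),w[k][:,2].max().round(4))
    d=w[...,:2]-[.528,-.257];a=d@[-.18,.9837];b=np.abs(d@[.9837,.18])
    k=(a>.025)&(a<.05)&(b<.009)&(w[...,2]>.05);print(" strap top",np.median(w[...,2][k]).round(4),k.sum())
for cam,old in(("top","t3.npz"),("scene","s3.npz")):
    rep(cam+" before",cloud(dict(np.load(old))));c=camera(cam);rep(cam+" now",cloud(c))
    if cam=="scene":cv2.imwrite("pics/k.png",cv2.resize(c["color"][160:260,190:310,::-1],None,fx=6,fy=6,interpolation=cv2.INTER_CUBIC))
E
```

```text
pos [ 0.6284 -0.23    0.1783] yang -143.2 q [-0.42  0.68  1.11  1.42 -0.61  1.41 -1.81] F [-1.1 -1.   0.3] T [-0.    0.03 -0.02] w 0.6496186653935294 0.0 t 23.175
tool-frame d to nut axis [-0.0386  0.0965  0.    ] tilt 0.04
top before 105 nut rim [0.1025 0.1037 0.1052 0.1065]
 pilot [0.1057 0.1079]
 handle [ 0.5107 -0.1619  0.0953] 0.0981
 strap top 0.0629 72
top now 90 nut rim [0.0943 0.0955 0.097  0.0983]
 pilot [0.1057 0.108 ]
 handle [ 0.511  -0.1617  0.0922] 0.0967
 strap top 0.0605 69
scene before 87 nut rim [0.1018 0.1039 0.1047 0.1057]
 pilot [0.1061 0.1076]
 handle [ 0.5067 -0.1659  0.0933] 0.0975
 strap top 0.0632 47
scene now 65 nut rim [0.095  0.0958 0.0967 0.0976]
 pilot [0.1045 0.1074]
 handle [ 0.5078 -0.1653  0.0911] 0.0951
 strap top 0.0604 52
```

View pics/k.png

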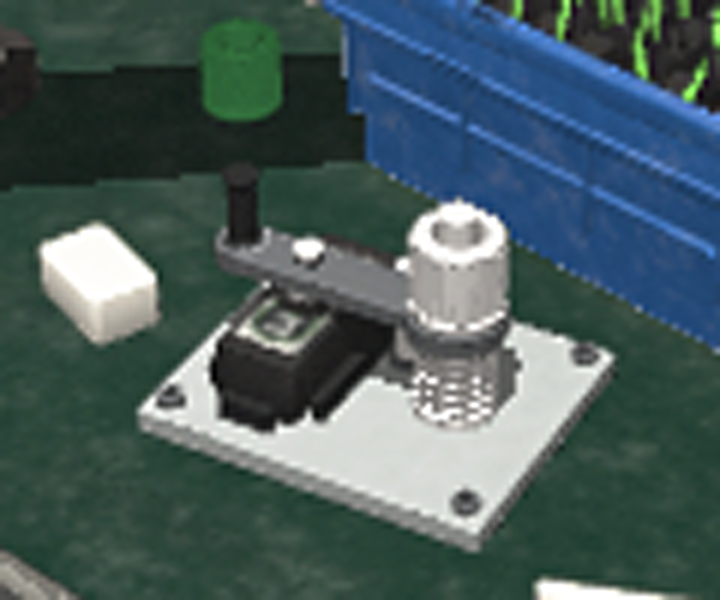

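The strap top is at 0.0604, so it has come down about 2.6 mm. That leaves the pad compressed about 1.6 mm, or roughly 9 N. In the picture the nut at (457,270) is square and the strap lies over the pack in its bed; the foam at (100,285) is in place. I'll move the gripper away from above the tray and hand in.

To row units: 0.13 m / 0.5 = 0.26, 0.09 m / 0.5 = 0.18.

>>> move_arm:
  plan:
    - {"delta_pos": [0,0,-0.04],"turn": [0,0,0],"fingers": 0.35}
    - {"delta_pos": [0,0.08,-0.08],"turn": [0,0,0],"fingers": 0.35}
    - {"delta_pos": [0,0.18,-0.08],"turn": [0,0,0],"fingers": 0.35}
    - {"delta_pos": [0,0.26,-0.08],"turn": [0,0,0],"fingers": 0.35}
    - {"delta_pos": [0,0.26,-0.08],"turn": [0,0,0],"fingers": 0.35}
    - {"delta_pos": [0,0.26,-0.08],"turn": [0,0,0],"fingers": 0.35}

```text
clock: 24.02
position: [0.5211, -0.3094, 0.2204]
ee_rot: [0.892, -0.451, 0.001, -0.001]
ft_force: [1.3, 0.2, 0.4]
grip_width: 0.649
grasp_force: 0.0
```

```bash
python3 st.py; python3 -c "
from workcell import hand_in
print(hand_in())"
```

```text
pos [ 0.5211 -0.3094  0.2204] yang -143.7 q [-0.41  0.52  1.22  1.55 -0.49  1.42 -1.66] F [1.3 0.2 0.4] T [ 0.05 -0.01 -0.06] w 0.6487847575462434 0.0 t 24.025
tool-frame d to nut axis [-0.0381 -0.0365  0.    ] tilt 0.1
the job is handed in; nothing more can be done
None
```

I handed the job in at 24 s with the strap against its stop, the nut started and run down square, the pad pressing the pack with an estimated 9 N (from strap height), and the gripper clear; the judge's verdict was not shown.

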